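Lay the doming block down against the bench stop

TASK

Tip the standing hardwood doming block over, away from the steel bench stop, so that it lies flat on its plain face with its hollows up, and let it down gently: support it with a finger nearly all the way down (the last finger's breadth may drop) instead of letting it fall. Then push it lengthways along the bench until its foot end sits squarely against the stop. Only touch and push it, with no hard pinch or shove; its foot must never be lifted off the bench; leave the jar, the hammer and the copper cup where they are, and take the hand away at the end.

Things in the scene. Friction and masses are not known exactly. Their poses are not given: they have to be found in the camera images.
- block_foot (a point): centre of the foot (lower end face) of the loose dark wooden doming block: a bar 160 mm tall, 32 mm thick, 70 mm wide, about 0.26 kg, standing on end. Axes turn with it: z from foot to top end, y (the 32 mm) out of the plain face, away from the stop, x along the 70 mm. Round hollows mark the -y face, which looks at the stop (it acts as flat)
- block_centre (a point): centre of the block, 80 mm from the foot and from the top end; axes as block_foot. When the block lies as wanted, z is level and points away from the stop, and y points straight down
- block_heel (a point): middle of the bottom edge of the block's plain face (16 mm from block_foot along y): the edge on which it turns over. It balances at about 0.2 rad of tilt and beyond that falls by itself; falling freely from there it lands too hard
- stop_face (a point): middle of the working face of the bench stop, a steel bar fixed to the bench, 160 mm long (its x), 25 mm thick, 22 mm high; the point is 11 mm above the bench; its y points square out of the face towards the block. The block starts with its hollowed face 15 to 40 mm from it, parallel within 0.08 rad, so once tipped it must be pushed back 45 to 75 mm; a skew is best nudged out from the side
- jar_mid (a point): centre of an amber glass jar with metal lid, 60 mm across, 75 mm high; bystander at the stop's +x side
- hammer_grip (a point): grip of a hammer 220 mm long lying on the bench behind the stop; bystander
- cup_rim (a point): centre of the mouth of a small copper cup, 56 mm across, 45 mm high; bystander at the stop's +x side
There are look-alikes about, which are no part of the job. Leave any yellow look-alike of the part that bears block_foot alone. There is more than one size of the part that bears stop_face; the job needs the smaller.

How it is judged:
At the end, for the whole second after the job is handed in: The block lies flat on its plain face, hollows up (within 0.1 rad), its foot end within 4 mm of the stop's face, within 50 mm of its middle and square to it within 0.08 rad, and is at rest (angle between block_foot's own y axis and vertical above 3.04 rad and y of block_foot in the frame of stop_face between -0.004 and 0.004 m and x of block_foot in the frame of stop_face between -0.05 and 0.05 m and angle between the z axis of block_foot and the y axis of stop_face, either way round below 0.08 rad and linear speed of block below 0.01 m/s); the robot touches nothing.
It fails at once if the block falls or is thrown over: it turns faster than 6 rad/s (a free fall reaches about 11) (angular speed of block above 6 rad/s).
It fails at once if the block is lifted: its turning edge or its centre rises clear of the bench (edge above 20 mm, centre above 100 mm) (height (world z) of block_heel above 0.02 m or height (world z) of block_centre above 0.1 m).
It fails at once if the block is pinched or shoved hard: fingers press on it with more than 25 N (contact force between the fingers and block above 25 N).
It fails at once if the jar, hammer or cup is moved by more than 15 mm (distance of any of jar_mid, hammer_grip, cup_rim from where it was at the start of the episode above 0.015 m).
It also fails if it takes over 64 s, if anything falls off the work surface, if the arm or the gripper's body presses on something with over 40 N, if the wrist force passes 120 N, or if a joint passes its speed limit or range.

ROBOT

A 7-joint arm with a two-finger parallel gripper is mounted at the origin on the work surface. World frame = base frame: x ahead of the robot, y to its left, z up, the work surface at z = 0. Lengths are in m, angles in rad, forces in N, time in s.
With the tool pointing down it reaches from about 0.4 to 0.85 m from the base axis. Payload 10.4 kg.
Tool frame: the origin (TCP) lies at the very end of the fingers, on their centre line; the grasp point (between the pads) lies 19 mm behind it (manip.grip_depth is the distance from the TCP to the grasp point, in m); z points along the fingers, y is the direction in which the jaws open and shut (so a half turn about z gives the same grasp; the last joint's range is limited). The gripper opens to 85 mm and grips with 20 to 120 N. Pads are 22 mm wide; open, the fingers measure 114 mm over their backs; the gripper's body (76 mm by 85 mm) begins 54 mm behind the grasp point. The pads swing forward as they close: fully open they stand 13 mm farther back than shut.
Start: joints at [1.206, 0.332, -0.065, 1.46, 0.022, 1.35, -0.088], TCP at [0.21, -0.589, 0.231] pointing down, gripper open.
Joint ranges: [-2.6, 2.6], [-0.5, 2.12], [-1.47, 1.34], [0.16, 2.42], [-1.27, 4.41], [0.06, 2.06], [-2.6, 2.6]. Speed limits (rad/s): [2.22, 2.22, 2.79, 2.79, 3.14, 3.14, 3.14].

INTERFACE

Orientations are given as a unit quaternion [x, y, z, w].
In Python, from workcell import manip gives the robot as it stands.
- The arm moves only by the tool step_arm, never from a script. Its argument "motion" is a list of rows, each a list of 6 numbers: the shift along the tool's x, y, z in mm, then the turn, a rotation vector about the tool's x, y, z in degrees. A call has 1 to 20 rows; each row shifts and turns the pose as measured when the row begins, along the tool's axes as they then stand; what a row does not reach is not made up. A row lasts 1/8 s, in which the tool goes at most 62.5 mm and 10.7 degrees, less where a joint would pass 70% of its speed; a pose out of reach is approached as far as the arm can. A call with a gripper value outside its range is refused whole. "jaw" is the finger opening in mm, from 0 to 85.4, set as the call begins (left out, the last holds). The fingers move at their own pace and stop on an object; "force" is the grip in N (left out, the last holds). Time passes only in rows, so rows that do not move let the fingers close. It gives the time, the measured TCP pose, the force and the opening at its end, in the units of the state.
- manip.get_obs(): the state, without advancing time (a new reading comes with each control period).
- manip.camera(name): name is "scene" or "side" or "wrist"; returns the picture (384x512x3 uint8, blue, green, red); there is no depth.
- manip.camera_info(name): a dict with "camera_matrix" (3x3 intrinsics, pixels), "R" (3x3) and "t" (3): a world point X has camera coordinates R X + t. Camera axes: x right, y down, z forward; pixel columns grow to the right and rows downward; lengths in m; the calibration is good to about 2 mm. A picture is of the moment at which its call begins: read the wrist's pose just before it. camera_info takes no time and is no camera call; for the wrist camera it gives the pose at the moment of the call.
- manip.hand_in(): hands the job in, once; it reports no verdict.
The state is a dict: "clock": time; "joint_pos": joint angles; "joint_velocities": joint speeds; "tau": joint torques, N m; "position": TCP position; "ee_rot": TCP orientation; "ft_force": force on the tool from outside, world axes, zero at the start; "torque": the same for the moment, N m; "grip_width": opening from 0.0 (shut) to 1.0 (fully open).
Only numpy, scipy, OpenCV 4.12 (cv2) and the standard library are available. Lean on these libraries where they do the work, as an engineer would, in place of code of your own. Each camera call takes 0.05 s, during which the arm holds its last target.

## Working session

There is one attempt and no reset: what is moved stays moved. The work goes in short steps, Python scripts to look and compute and a tool call to move; the robot and the scene stay as the last step left them, time stands still between calls to the robot, and variables do not carry over. Pictures are saved under pics/ and viewed, and the job is handed in when it is done.

Besides the shell and the picture viewer there is one more tool, called after "Request:" as name(argument=value, ...), one argument or row to a line, values as JSON. step_arm: Moves the arm, as the interface text tells. Its arguments: {"type":"object","properties":{"motion":{"type":"array"},"jaw":{"type":"number"},"force":{"type":"number"}},"required":["motion"]}

```bash
mkdir -p pics
python3 - <<'E'
from workcell import manip
import cv2
o=manip.get_obs();print({k:o[k] for k in('clock','position','ee_rot','ft_force','grip_width')})
for n in('scene','side','wrist'):
    i=manip.camera_info(n);print(n,i)
    cv2.imwrite(f'pics/{n}0.png',manip.camera(n))
E
```

```text
{'clock': 0.0, 'position': array([ 0.20929699, -0.58851021,  0.23046666]), 'ee_rot': array([ 9.85437686e-01,  1.70035342e-01, -1.77088221e-04, -7.20136645e-04]), 'ft_force': array([-0.37544448,  0.41147716, -0.50972482]), 'grip_width': 0.9951983967396052}
scene {'camera_matrix': array([[469.24591034,   0.        , 256.51190154],
       [  0.        , 469.24591034, 191.89564442],
       [  0.        ,   0.        ,   1.        ]]), 'R': array([[ 0.28922626,  0.95705556, -0.01982004],
       [ 0.62093367, -0.2033265 , -0.7570335 ],
       [-0.72855306,  0.20664704, -0.65307538]]), 't': array([-0.17010879, -0.31787737,  1.45978   ])}
side {'camera_matrix': array([[426.48812556,   0.        , 259.12561479],
       [  0.        , 426.48812556, 197.91016033],
       [  0.        ,   0.        ,   1.        ]]), 'R': array([[-9.99970495e-01,  4.47839788e-03,  6.24123794e-03],
       [-6.74282054e-04,  7.58169254e-01, -6.52057457e-01],
       [-7.65208745e-03, -6.52042427e-01, -7.58143865e-01]]), 't': array([0.59066697, 0.08228152, 0.97116782])}
wrist {'camera_matrix': array([[298.7305072 ,   0.        , 249.25725204],
       [  0.        , 298.7305072 , 181.85178336],
       [  0.        ,   0.        ,   1.        ]]), 'R': array([[ 3.35118792e-01, -9.42175649e-01,  6.64663899e-04],
       [-8.95730505e-01, -3.18379980e-01,  3.10324107e-01],
       [-2.92168201e-01, -1.04590800e-01, -9.50630584e-01]]), 't': array([-0.62459343, -0.03905047,  0.37946236])}
```

View pics/scene0.png

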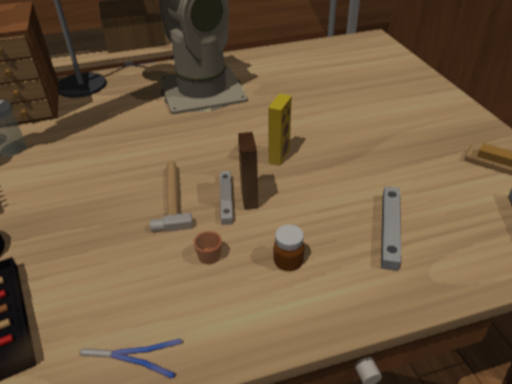

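View pics/side0.png

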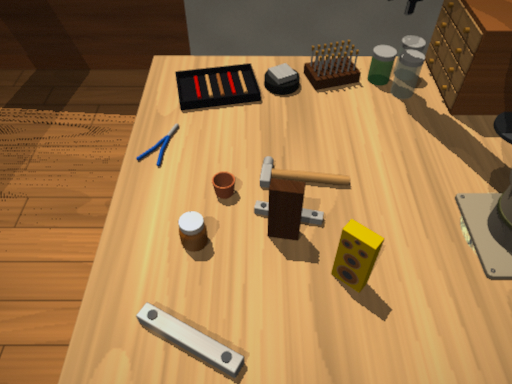

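View pics/wrist0.png

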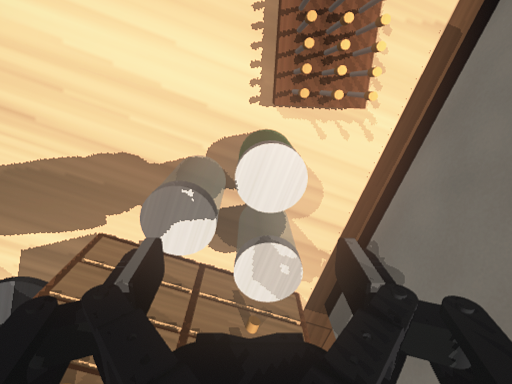

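Candidates: dark block at scene (249,170) against a yellow look-alike at (280,130). Small stop at scene (227,197) against a bigger bar at (391,228). By the description I choose the dark block and the small stop, which I'll check in close crops.

Run:
```python
import cv2
a=cv2.imread('pics/scene0.png')[120:240,190:300];b=cv2.imread('pics/side0.png')[160:250,240:340]
cv2.imwrite('pics/c1.png',cv2.resize(a,None,fx=5,fy=5,interpolation=cv2.INTER_CUBIC))
cv2.imwrite('pics/c2.png',cv2.resize(b,None,fx=6,fy=6,interpolation=cv2.INTER_CUBIC))
```

```text
(no output)
```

View pics/c1.png

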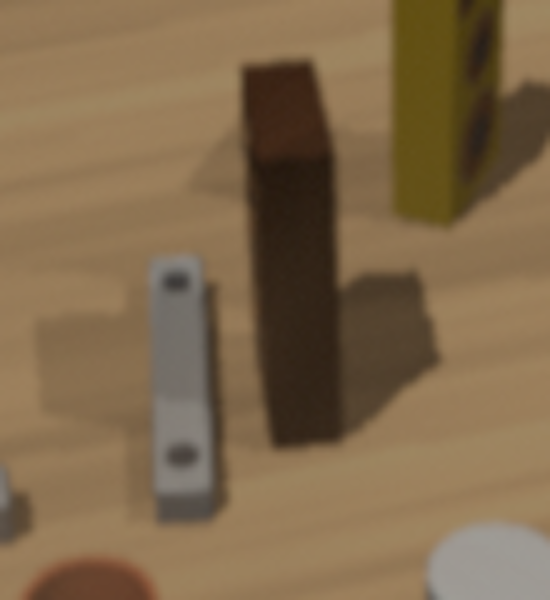

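View pics/c2.png

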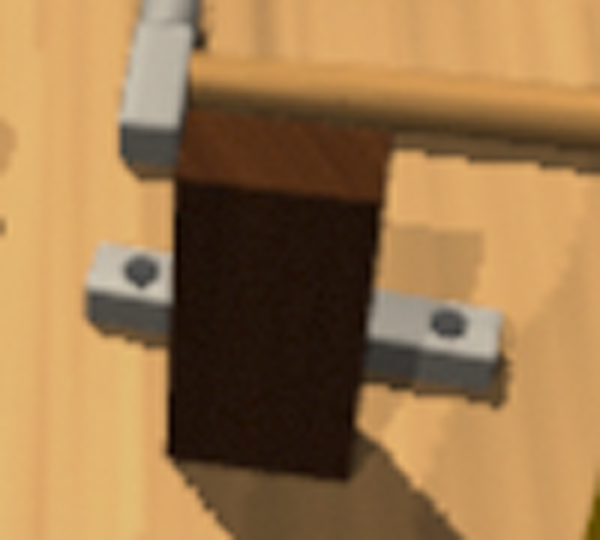

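```bash
cat > h.py <<'E'
import numpy as np,cv2
from workcell import manip
from scipy.optimize import least_squares
def proj(n,P,I=None):
    i=I or manip.camera_info(n);c=i['R']@np.asarray(P,float).T+i['t'][:,None];p=i['camera_matrix']@c;return (p[:2]/p[2]).T
def ray(n,uv,z,I=None):
    i=I or manip.camera_info(n);d=i['R'].T@np.linalg.inv(i['camera_matrix'])@np.array([uv[0],uv[1],1.]);c=-i['R'].T@i['t'];return c+d*(z-c[2])/d[2]
def fit(obs,x0):
    # obs: list (cam, uv, local xyz); params x,y,yaw
    def W(p,L):
        c,s=np.cos(p[2]),np.sin(p[2]);return [p[0]+c*L[0]-s*L[1],p[1]+s*L[0]+c*L[1],L[2]]
    def f(p):return np.concatenate([proj(n,[W(p,L)])[0]-uv for n,uv,L in obs])
    r=least_squares(f,x0,loss='soft_l1');return r.x,f(r.x).reshape(-1,2)
E
python3 - <<'E'
from h import *
A=lambda x,y:np.array([190+(x+.5)/5-.5,120+(y+.5)/5-.5]);B=lambda x,y:np.array([240+(x+.5)/6-.5,160+(y+.5)/6-.5])
s='scene';d='side'
# stop local: x along, y out of face, origin at face middle
st=[(s,A(157,495),(.08,-.025,.022)),(s,A(213,490),(.08,0,.022)),(s,A(152,258),(-.08,-.025,.022)),(s,A(200,257),(-.08,0,.022)),
(d,B(105,243),(.08,-.025,.022)),(d,B(88,292),(.08,0,.022)),(d,B(502,314),(-.08,-.025,.022)),(d,B(498,357),(-.08,0,.022))]
bl=[(s,A(243,66),(-.035,-.016,.16)),(s,A(313,62),(-.035,.016,.16)),(s,A(331,157),(.035,.016,.16)),(s,A(251,163),(.035,-.016,.16)),(s,A(274,446),(.035,-.016,0)),(s,A(340,441),(.035,.016,0)),
(d,B(190,112),(.035,-.016,.16)),(d,B(390,135),(-.035,-.016,.16)),(d,B(177,183),(.035,.016,.16)),(d,B(379,203),(-.035,.016,.16)),(d,B(168,458),(.035,.016,0)),(d,B(350,478),(-.035,.016,0))]
x0=[.55,-.05,0]
for o in(st,bl):
    p,r=fit(o,x0);print(p.round(4));print(r.round(1).tolist())
for n,uv,z in(('side',(192,219),.075),('side',(224,179),.045),('scene',(289,236),.075),('scene',(208,240),.045)):print(n,ray(n,uv,z).round(3))
for x,y in ((382,222),(341,278),(372,289)): print('yellow',ray('side',(x,y),.16 if y<230 else 0).round(3))
E
```

```text
[ 0.5261 -0.0406 -0.2172]
[[-0.5, -1.2], [0.1, -1.0], [-0.7, -0.4], [0.2, -0.9], [-1.5, 0.0], [-1.0, -0.1], [0.2, -0.4], [-0.4, 0.9]]
[ 0.5365 -0.0029 -0.167 ]
[[-1.2, -0.8], [-0.1, -1.4], [0.4, -1.2], [0.5, -1.0], [-1.0, 1.1], [0.1, 0.7], [-0.7, -0.6], [0.6, -0.2], [-0.8, -0.8], [0.9, 0.3], [-0.9, 0.7], [-0.4, 1.6]]
side [0.733 0.015 0.075]
side [ 0.674 -0.129  0.045]
scene [0.742 0.018 0.075]
scene [ 0.677 -0.124  0.045]
yellow [0.365 0.088 0.16 ]
yellow [0.42  0.113 0.   ]
yellow [0.359 0.139 0.   ]
```

```bash
cat >> h.py <<'E'
from scipy.spatial.transform import Rotation as Ro
PSI=-0.167
def tool(phi,psi=None):
    p=PSI if psi is None else psi
    bx=np.array([np.cos(p),np.sin(p),0]);by=np.array([-np.sin(p),np.cos(p),0]);z=-(np.cos(phi)*np.array([0,0,1.])+np.sin(phi)*by)
    return Ro.from_matrix(np.array([bx,np.cross(z,bx),z]).T)
def st():
    o=manip.get_obs();return o,np.array(o['position']),Ro.from_quat(o['ee_rot'])
def to(P,R):
    o,p,r=st();print('shift mm',(r.inv().apply(np.array(P)-p)*1e3).round(1),'rot deg',np.degrees((r.inv()*R).as_rotvec()).round(1))
E
python3 - <<'E'
from h import *
to([.5365,-.003,.26],tool(0))
o,p,r=st();print((tool(0).inv().apply(np.array([.5365,-.003,.26])-p)*1e3).round(1))
E
```

```text
shift mm [ 504.5 -442.1  -28.8] rot deg [-0.1  0.  29.2]
[ 225.2 -631.8  -29.3]
```

Request:
step_arm(
  motion=[
    [0, 0, -10, 0, 0, 10],
    [0, 0, -10, 0, 0, 10],
    [0, 0, -10, 0, 0, 9],
    [13, -37, 0, 0, 0, 0],
    [13, -37, 0, 0, 0, 0],
    [13, -37, 0, 0, 0, 0],
    [13, -37, 0, 0, 0, 0],
    [13, -37, 0, 0, 0, 0],
    [13, -37, 0, 0, 0, 0],
    [13, -37, 0, 0, 0, 0],
    [13, -37, 0, 0, 0, 0],
    [13, -37, 0, 0, 0, 0],
    [13, -37, 0, 0, 0, 0],
    [13, -37, 0, 0, 0, 0],
    [13, -37, 0, 0, 0, 0],
    [13, -37, 0, 0, 0, 0],
    [13, -37, 0, 0, 0, 0],
    [13, -37, 0, 0, 0, 0],
    [13, -37, 0, 0, 0, 0],
    [0, 0, 0, 0, 0, 0],
  ],
  jaw=85,
  force=20,
)

```text
clock: 2.65
position: [0.5277, -0.0244, 0.2581]
ee_rot: [0.996, -0.091, -0.003, -0.003]
ft_force: [-0.3, 0.6, 0.9]
grip_width: 0.997
```

Run:
```python
from h import *
to([.5365,-.003,.26],tool(0))
o=manip.get_obs();print(o['clock'],o['joint_pos'].round(2),o['position'],o['ft_force'])
```

```text
shift mm [  4.8 -22.7  -1.8] rot deg [-0.3  0.4 -0.9]
2.65 [ 0.47  0.15 -0.55  1.65  0.07  1.37 -1.85] [ 0.52768044 -0.0244296   0.25812214] [-0.34702533  0.57720081  0.88390366]
```

Request:
step_arm(
  motion=[
    [2, -11, -1, 0, 0, 0],
    [2, -11, -1, 0, 0, -1],
    [0, -14, -2, -6, 0, 0],
    [0, -14, -2, -6, 0, 0],
    [0, -14, -2, -6, 0, 0],
    [0, -14, -2, -6, 0, 0],
    [0, -14, -2, -6, 0, 0],
    [0, -14, -2, -6, 0, 0],
    [0, -14, -2, -6, 0, 0],
    [0, -14, -2, -6, 0, 0],
    [0, -14, -2, -6, 0, 0],
    [0, 0, 0, 0, 0, 0],
  ],
)

```text
clock: 4.15
position: [0.5582, 0.1122, 0.2259]
ee_rot: [0.881, -0.077, -0.04, 0.465]
ft_force: [0.8, -0.2, 0.1]
grip_width: 0.996
```

Run:
```python
from h import *
print('target');to([.5365,-.003,.26],tool(0))
o,p,r=st();print(o['clock'],o['joint_pos'].round(2),p.round(4)); print(np.degrees((tool(0).inv()*r).as_rotvec()).round(1))
```

```text
target
shift mm [-1.5 94.3 77.5] rot deg [55.6  0.2 -0.3]
4.15 [-0.33  0.7  -0.48  1.31  0.85  2.03 -2.54] [0.5582 0.1122 0.2259]
[-55.6  -0.2   0.3]
```

Request:
step_arm(
  motion=[
    [0, 24, 0, 10, 0, 0],
    [0, 24, 2, 10, 0, 0],
    [0, 24, 3, 10, 0, 0],
    [0, 24, 3, 10, 0, 0],
    [0, 24, 3, 10, 0, 0],
    [0, 8, 1, 5, 0, 0],
    [0, 0, 0, 0, 0, 10],
    [0, 0, 0, 0, 0, 10],
    [0, 0, 0, 0, 0, 10],
    [0, 0, 0, 0, 0, 10],
    [0, 0, 0, 0, 0, 10],
    [0, 0, 0, 0, 0, 10],
    [0, 0, 0, 0, 0, 10],
    [0, 0, 0, 0, 0, 10],
    [0, 0, 0, 0, 0, 10],
    [0, 0, 0, 0, 0, 10],
    [0, 0, 0, 0, 0, 10],
    [0, 0, 0, 0, 0, 10],
    [0, 0, 0, 0, 0, 10],
    [0, 0, 0, 0, 0, 10],
  ],
)

```text
clock: 6.65
position: [0.5709, -0.0771, 0.1922]
ee_rot: [-0.667, 0.741, 0.084, -0.007]
ft_force: [-0.0, -0.3, 1.1]
grip_width: 0.994
```

```bash
cat >> h.py <<'E'
def T2(phi,psi=None):
    p=PSI if psi is None else psi
    return tool(-phi,p+np.pi)
E
python3 - <<'E'
from h import *
to([.5365,-.003,.26],T2(0))
o,p,r=st();print(o['clock'],o['joint_pos'].round(2),p.round(4))
E
```

```text
shift mm [-76.3  50.2 -54.1] rot deg [10.7 -1.8 93.3]
6.65 [-0.75  0.74  1.34  1.57 -0.74  1.58 -2.6 ] [ 0.5709 -0.0771  0.1922]
```

Request:
step_arm(
  motion=[
    [0, 0, -30, 0, 0, -10],
    [0, 0, -30, 0, 0, -10],
    [0, 0, 0, 0, 0, -10],
    [0, 0, 0, 0, 0, -10],
    [0, 0, 0, 0, 0, -10],
    [0, 0, 0, 0, 0, -10],
    [0, 0, 0, 0, 0, -10],
    [0, 0, 0, 0, 0, -10],
    [0, 0, 0, 0, 0, -10],
    [0, 0, 0, 0, 0, -10],
    [0, 0, 0, 0, 0, -10],
    [0, 0, 0, 0, 0, -10],
    [0, 0, 0, 0, 0, -10],
    [0, 0, 0, 0, 0, -10],
    [0, 0, 0, 0, 0, -10],
    [0, 0, 0, 0, 0, -10],
    [0, 0, 0, 0, 0, -10],
    [0, 0, 0, 0, 0, -10],
  ],
)

```text
clock: 8.9
position: [0.5812, -0.1063, 0.2713]
ee_rot: [0.715, 0.695, 0.027, -0.075]
ft_force: [0.1, 0.1, -0.5]
grip_width: 0.993
```

Run:
```python
from h import *
to([.5365,-.003,.26],T2(0))
o,p,r=st();print(o['clock'],o['joint_pos'].round(2),p.round(4))
cv2.imwrite('pics/s1.png',manip.camera('side'))
```

```text
shift mm [ 99.1 -46.2  29.1] rot deg [  2.6  -9.6 -81.9]
8.9 [-0.35  0.36  0.7   1.44 -0.34  1.53  0.33] [ 0.5812 -0.1063  0.2713]
```

View pics/s1.png

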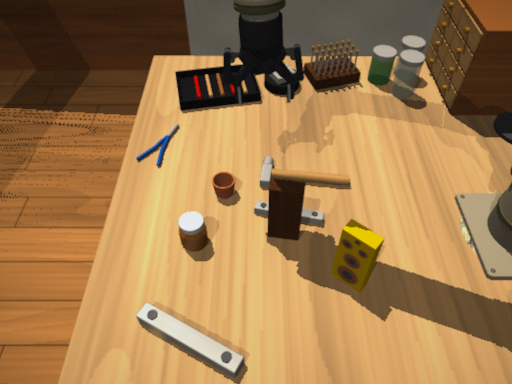

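The block still stands undisturbed at (286,205) and the bystanders are unchanged. The gripper is above and behind it. I'll finish the half turn.

Request:
step_arm(
  motion=[
    [0, 0, 0, 0, 0, -10],
    [0, 0, 0, 0, 0, -10],
    [0, 0, 0, 0, 0, -10],
    [0, 0, 0, 0, 0, -10],
    [0, 0, 0, 0, 0, -10],
    [0, 0, 0, 0, 0, -10],
    [0, 0, 0, 0, 0, -10],
    [0, 0, 0, 0, 0, -10],
    [0, 0, 0, 0, 0, -3],
    [0, 0, 0, 0, 0, 0],
  ],
)

```text
clock: 10.2
position: [0.5815, -0.1154, 0.284]
ee_rot: [0.068, 0.995, 0.076, -0.022]
ft_force: [-0.3, -0.7, -0.3]
grip_width: 0.998
```

Run:
```python
from h import *
to([.5365,-.003,.26],T2(0))
o,p,r=st();print(o['clock'],o['joint_pos'].round(2),p.round(4))
```

```text
shift mm [ 58.1 100.3  42.5] rot deg [ 8.5 -3.2  1.8]
10.2 [-0.17  0.31  0.47  1.43 -0.28  1.51  1.75] [ 0.5815 -0.1154  0.284 ]
```

Request:
step_arm(
  motion=[
    [0, 0, 0, 8.5, -3, 2],
    [0, 0, 0, 0, 0, 0],
    [12, 25, 0, 0, 0, 0],
    [12, 25, 0, 0, 0, 0],
    [12, 25, 0, 0, 0, 0],
    [12, 25, 0, 0, 0, 0],
    [0, 0, 0, 0, 0, 0],
  ],
)

```text
clock: 11.08
position: [0.5515, -0.011, 0.2871]
ee_rot: [0.099, 0.995, 0.002, 0.001]
ft_force: [-0.1, -0.6, 0.3]
grip_width: 0.996
```

Run:
```python
from h import *
to([.5365,-.003,.26],T2(0))
o,p,r=st();print(o['clock'],o['joint_pos'].round(2),p.round(4))
```

```text
shift mm [16.3  4.7 27.1] rot deg [ 0.3  0.1 -1.8]
11.075 [-0.43  0.14  0.41  1.59 -0.06  1.42  1.36] [ 0.5515 -0.011   0.2871]
```

Request:
step_arm(
  motion=[
    [8, 2.5, 10, 0.3, 0, -1],
    [8, 2.5, 15, 0, 0, -0.8],
    [0, 0, 10, 0, 0, 0],
    [0, 0, 0, 0, 0, 0],
  ],
)

```text
clock: 11.58
position: [0.5357, -0.007, 0.25]
ee_rot: [0.087, 0.996, 0.0, 0.0]
ft_force: [0.2, 0.4, 0.7]
grip_width: 0.999
```

Run:
```python
from h import *
to([.5365,-.003,.125],T2(0))
o,p,r=st();print(o['clock'],p.round(4))
for n in('wrist','side'):cv2.imwrite(f'pics/{n}2.png',manip.camera(n))
```

```text
shift mm [ -0.    4.1 125. ] rot deg [ 0.   0.  -0.4]
11.575 [ 0.5357 -0.007   0.25  ]
```

View pics/wrist2.png

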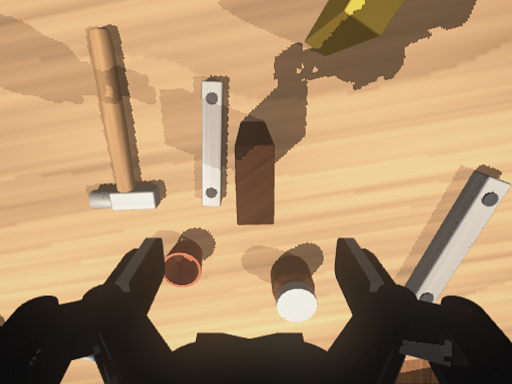

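The wrist view shows the dark block's top at (255,185), midway between the fingertips at (150,245) and (350,245). The yellow one is far off at (350,25). Descending.

Request:
step_arm(
  motion=[
    [0, 4, 15, 0, 0, 0],
    [0, 0, 25, 0, 0, 0],
    [0, 0, 25, 0, 0, 0],
    [0, 0, 25, 0, 0, 0],
    [0, 0, 20, 0, 0, 0],
    [0, 0, 8, 0, 0, 0],
    [0, 0, 0, 0, 0, 0],
  ],
)

```text
clock: 12.55
position: [0.538, -0.0015, 0.1266]
ee_rot: [0.087, 0.996, 0.0, 0.001]
ft_force: [0.0, 0.4, -0.2]
grip_width: 0.996
```

Run:
```python
from h import *
to([.5365,-.003,.125],T2(0))
o,p,r=st();print(o['clock'],p.round(4),o['joint_pos'].round(2))
for n in('scene','side'):cv2.imwrite(f'pics/{n}3.png',cv2.resize(manip.camera(n)[100:292,150:406],None,fx=3,fy=3))
```

```text
shift mm [ 1.2 -1.7  1.6] rot deg [ 0.   0.1 -0.4]
12.55 [ 0.538  -0.0015  0.1266] [-0.43  0.23  0.39  1.84 -0.1   1.09  1.4 ]
```

View pics/scene3.png

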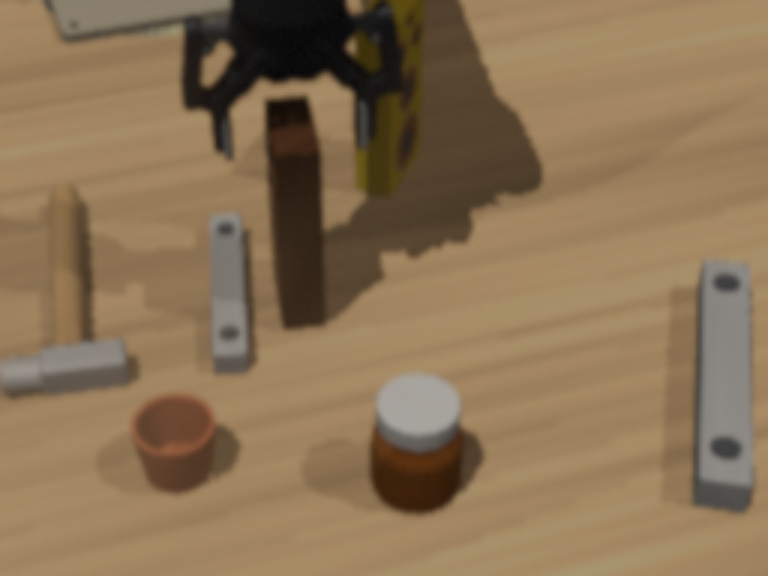

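The fingers straddle the top of the block: tips at crop (226,155) and (362,145), block top at (292,125). I'll narrow the jaws without touching.

Request:
step_arm(
  motion=[
    [1, -2, 2, 0, 0, 0],
    [0, 0, 0, 0, 0, 0],
    [0, 0, 0, 0, 0, 0],
    [0, 0, 0, 0, 0, 0],
    [0, 0, 0, 0, 0, 0],
    [0, 0, 0, 0, 0, 0],
  ],
  jaw=46,
  force=20,
)

```text
clock: 13.4
position: [0.5382, -0.0034, 0.1272]
ee_rot: [0.087, 0.996, 0.001, 0.004]
ft_force: [0.1, -0.6, 0.1]
grip_width: 0.539
```

Run:
```python
from h import *
to([.5365,-.003,.125],T2(0))
o,p,r=st();print(o['clock'],p.round(4),o['ft_force'],o['grip_width'])
for n in('scene','side'):cv2.imwrite(f'pics/{n}4.png',cv2.resize(manip.camera(n)[100:250,200:350],None,fx=4,fy=4))
```

```text
shift mm [1.8 0.1 2.2] rot deg [ 0.1  0.4 -0.4]
13.4 [ 0.5382 -0.0034  0.1272] [ 0.12107413 -0.55115057  0.06468897] 0.5388381383512423
```

View pics/scene4.png

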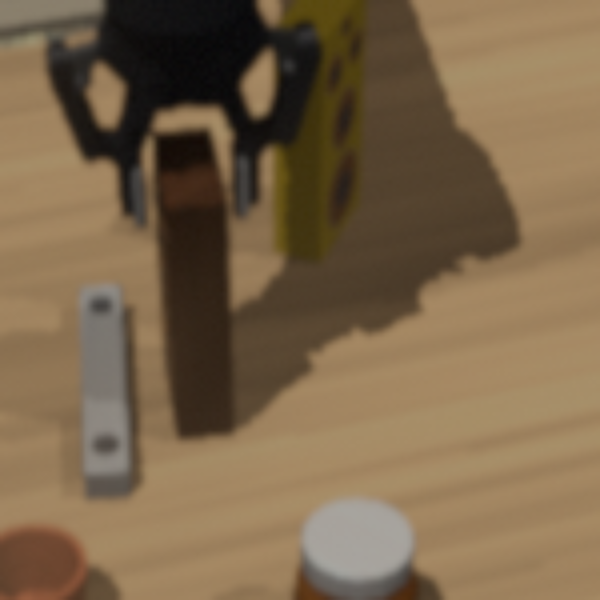

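View pics/side4.png

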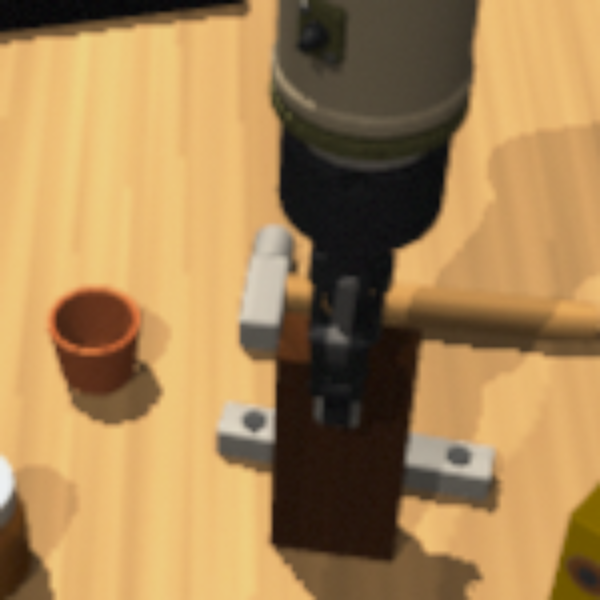

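Request:
step_arm(
  motion=[
    [0, 6.5, -1, 3, 0, 0],
    [0, 6.5, -1, 3, 0, 0],
    [0, 6.5, -1, 3, 0, 0],
    [0, 6.5, -1, 3, 0, 0],
    [0, 6.5, -1, 3, 0, 0],
    [0, 6.5, -1, 3, 0, 0],
    [0, 6.5, -1, 3, 0, 0],
    [0, 0, 0, 0, 0, 0],
  ],
)

```text
clock: 14.5
position: [0.5467, 0.0427, 0.1269]
ee_rot: [0.087, 0.979, -0.186, -0.012]
ft_force: [0.1, 0.5, -0.3]
grip_width: 0.537
```

```bash
cat >> h.py <<'E'
def rep(tag,foot=(.5365,-.003),h=.125):
    o,p,r=st();by=np.array([-np.sin(PSI),np.cos(PSI),0]);heel=np.array([foot[0],foot[1],0])+.016*by
    d=p-heel;bx=np.array([np.cos(PSI),np.sin(PSI),0])
    z=-r.as_matrix()[:,2];phi=np.degrees(np.arctan2(z@by,z[2]))
    print(o['clock'],'phi',phi.round(1),'rel heel: bx,by,z mm',(np.array([d@bx,d@by,d[2]])*1e3).round(1),'F',o['ft_force'].round(1),'w',round(o['grip_width'],3),'q',o['joint_pos'].round(2))
    P=np.radians(phi)
    u=np.array([d@by,d[2]])*1e3; print('in tilted frame (y,z):',[round(u@[np.cos(P),-np.sin(P)],1),round(u@[np.sin(P),np.cos(P)],1)])
    for n in('scene','side'):cv2.imwrite(f'pics/{n}{tag}.png',cv2.resize(manip.camera(n)[100:250,200:350],None,fx=4,fy=4))
E
python3 -c "
from h import *
rep('5')"
```

```text
14.5 phi 21.5 rel heel: bx,by,z mm [  2.5  30.8 126.9] F [ 0.1  0.5 -0.3] w 0.537 q [-0.67  0.37  0.37  1.72  0.21  1.25  1.  ]
in tilted frame (y,z): [np.float64(-17.9), np.float64(129.3)]
```

View pics/scene5.png

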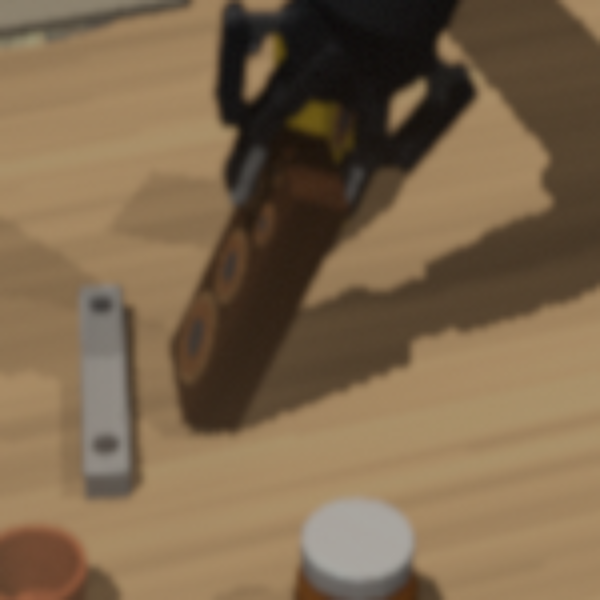

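The block leans about 25° onto the front finger, with the hollows visible and the heel still at crop (238,432). Continuing.

Request:
step_arm(
  motion=[
    [0, 6.5, 0, 3, 0, 0],
    [0, 6.5, -0.5, 3, 0, 0],
    [0, 6.5, -0.5, 3, 0, 0],
    [0, 6.5, -0.5, 3, 0, 0],
    [0, 6.5, -0.5, 3, 0, 0],
    [0, 6.5, -0.5, 3, 0, 0],
    [0, 6.5, -0.5, 3, 0, 0],
    [0, 0, 0, 0, 0, 0],
  ],
)

```text
clock: 15.6
position: [0.5546, 0.0859, 0.1043]
ee_rot: [0.083, 0.924, -0.372, -0.028]
ft_force: [-0.3, -0.4, -0.4]
grip_width: 0.541
```

```bash
python3 -c "
from h import *
rep('6')"
```

```text
15.6 phi 43.9 rel heel: bx,by,z mm [  3.   74.7 104.3] F [-0.3 -0.4 -0.4] w 0.541 q [-0.84  0.66  0.38  1.54  0.37  1.48  0.79]
in tilted frame (y,z): [np.float64(-18.4), np.float64(126.9)]
```

View pics/scene6.png

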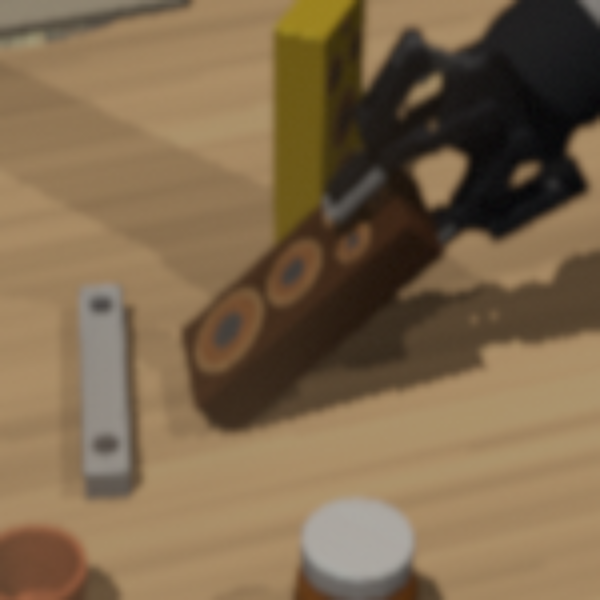

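Request:
step_arm(
  motion=[
    [0, 6.5, -0.5, 3, 0, 0],
    [0, 6.5, -0.5, 3, 0, 0],
    [0, 6.5, -0.5, 3, 0, 0],
    [0, 0, 0, 0, 0, 0],
    [0, 0, 0, 0, 0, 0],
  ],
  jaw=66,
)

```text
clock: 16.32
position: [0.5595, 0.0952, 0.096]
ee_rot: [0.086, 0.892, -0.442, -0.033]
ft_force: [0.4, 0.6, -0.5]
grip_width: 0.779
```

```bash
python3 -c "
from h import *
rep('7')"
```

```text
16.325 phi 52.7 rel heel: bx,by,z mm [ 6.3 84.6 96. ] F [ 0.4  0.6 -0.5] w 0.779 q [-0.87  0.78  0.39  1.46  0.4   1.58  0.75]
in tilted frame (y,z): [np.float64(-25.0), np.float64(125.5)]
```

View pics/scene7.png

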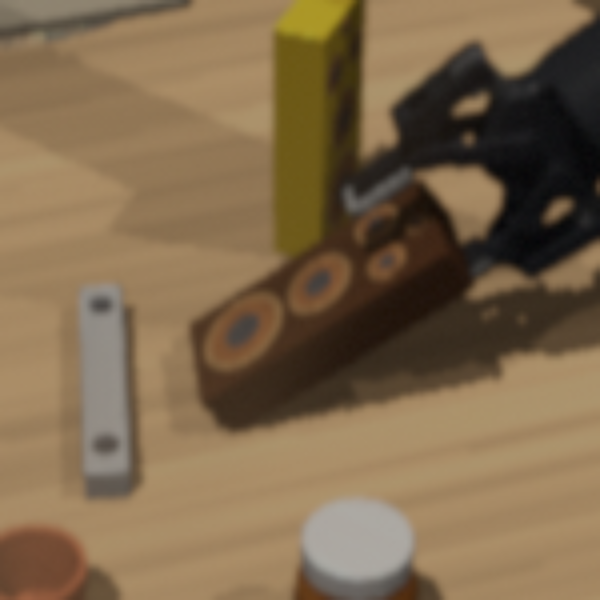

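View pics/side7.png

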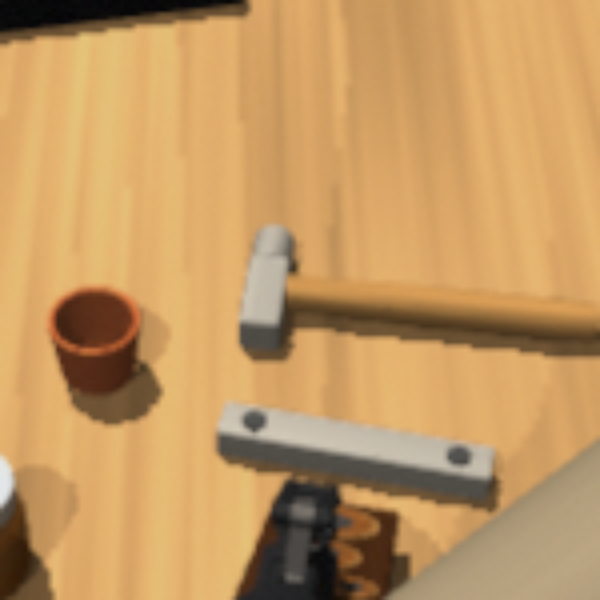

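Request:
step_arm(
  motion=[
    [0, 8, 1, 0, 0, 0],
    [0, 8, 1, 0, 0, 0],
    [0, 7, 1.5, 0, 0, 0],
    [0, 7, 2, 0, 0, 0],
    [0, 0, 0, 0, 0, 0],
  ],
)

```text
clock: 17.05
position: [0.5627, 0.1099, 0.067]
ee_rot: [0.086, 0.893, -0.441, -0.033]
ft_force: [-0.3, 0.6, 0.2]
grip_width: 0.772
```

```bash
python3 -c "
from h import *
rep('8')"
```

```text
17.05 phi 52.5 rel heel: bx,by,z mm [ 7.1 99.6 67. ] F [-0.3  0.6  0.2] w 0.772 q [-0.87  0.84  0.38  1.43  0.38  1.56  0.72]
in tilted frame (y,z): [np.float64(7.4), np.float64(119.9)]
```

View pics/scene8.png

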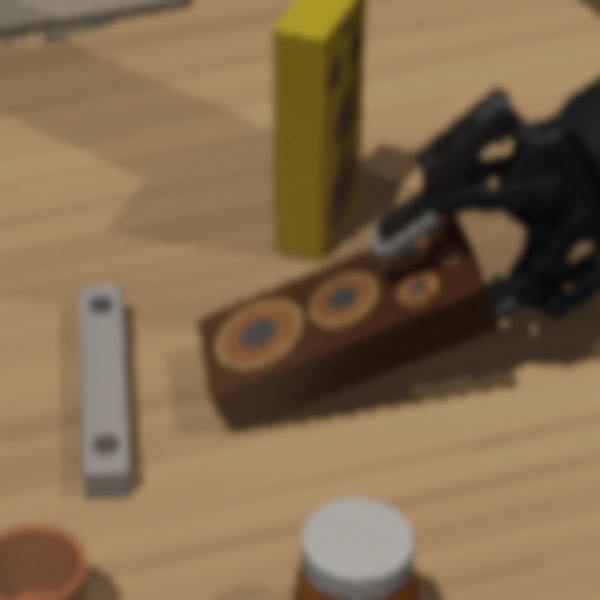

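Request:
step_arm(
  motion=[
    [0, 7, 2, 0, 0, 0],
    [0, 7, 2, 0, 0, 0],
    [0, 7, 2, 0, 0, 0],
    [0, 3, 1, 0, 0, 0],
    [0, 0, 0, 0, 0, 0],
  ],
)

```text
clock: 17.77
position: [0.565, 0.1184, 0.0428]
ee_rot: [0.087, 0.892, -0.442, -0.033]
ft_force: [0.8, 0.6, -1.6]
grip_width: 0.77
```

```bash
python3 -c "
from h import *
rep('9')"
```

```text
17.775 phi 52.6 rel heel: bx,by,z mm [  7.9 108.4  42.8] F [ 0.8  0.6 -1.6] w 0.77 q [-0.87  0.88  0.37  1.41  0.37  1.55  0.7 ]
in tilted frame (y,z): [np.float64(32.0), np.float64(112.1)]
```

View pics/scene9.png

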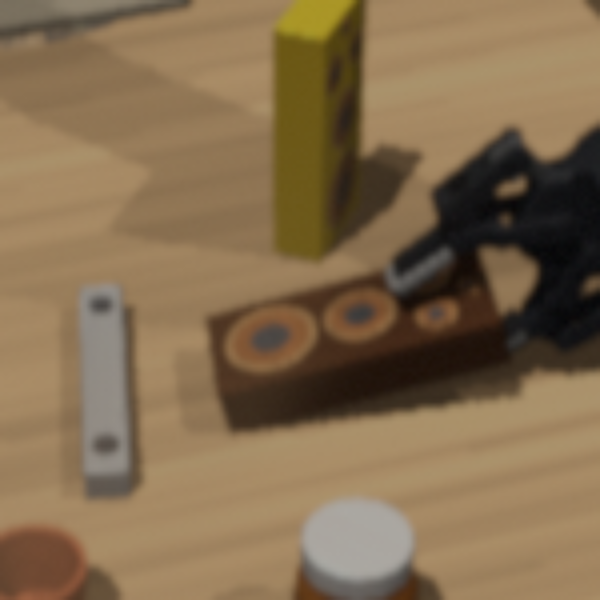

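Request:
step_arm(
  motion=[
    [0, 5, -1, 0, 0, 0],
    [0, 5, -2, 0, 0, 0],
    [0, 4, -2, 0, 0, 0],
    [0, 1, 0, 0, 0, 0],
    [0, 0, 0, 0, 0, 0],
  ],
)

```text
clock: 18.5
position: [0.568, 0.1323, 0.0339]
ee_rot: [0.087, 0.893, -0.441, -0.032]
ft_force: [0.2, 0.7, -0.9]
grip_width: 0.775
```

```bash
python3 -c "
from h import *
rep('10')"
```

```text
18.5 phi 52.5 rel heel: bx,by,z mm [  8.6 122.7  33.9] F [ 0.2  0.7 -0.9] w 0.775 q [-0.87  0.91  0.36  1.37  0.36  1.56  0.7 ]
in tilted frame (y,z): [np.float64(47.7), np.float64(118.0)]
```

View pics/scene10.png

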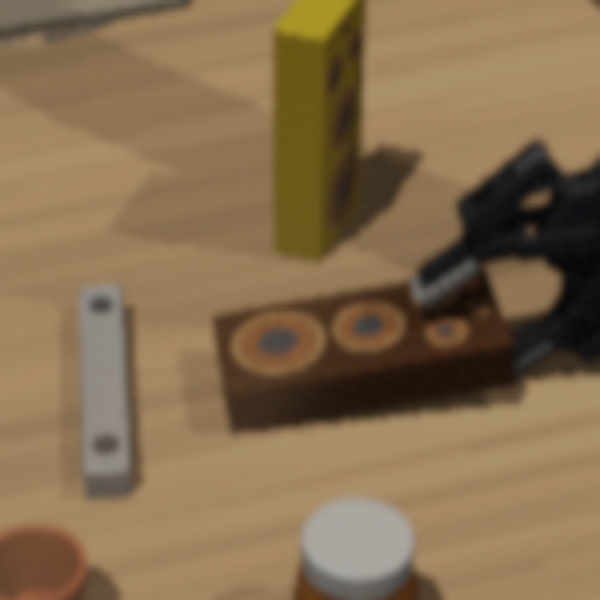

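Request:
step_arm(
  motion=[
    [0, 2.5, -2, 0, 0, 0],
    [0, 2.5, -2, 0, 0, 0],
    [0, 2, -2.4, 0, 0, 0],
    [0, 2, -2.4, 0, 0, 0],
    [0, 2, -2.4, 0, 0, 0],
    [0, 0, 0, 0, 0, 0],
  ],
)

```text
clock: 19.35
position: [0.5714, 0.1485, 0.0325]
ee_rot: [0.088, 0.893, -0.441, -0.032]
ft_force: [0.0, -0.8, -0.1]
grip_width: 0.776
```

```bash
python3 -c "
from h import *
rep('11')"
```

```text
19.35 phi 52.5 rel heel: bx,by,z mm [  9.2 139.2  32.5] F [ 0.  -0.8 -0.1] w 0.776 q [-0.88  0.94  0.36  1.33  0.35  1.58  0.69]
in tilted frame (y,z): [np.float64(58.9), np.float64(130.3)]
```

View pics/scene11.png

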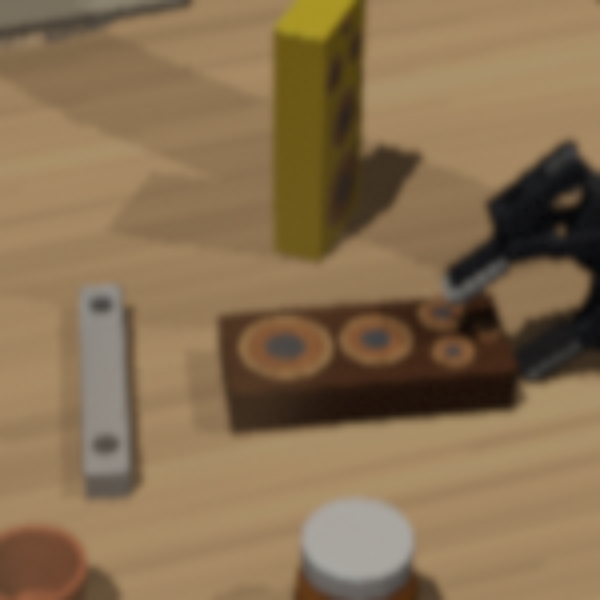

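The block is flat or nearly so (end face at crop (515,385)) and carries almost no load on the finger. Backing out along the fingers.

Request:
step_arm(
  motion=[
    [0, 1, -4, 0, 0, 0],
    [0, 1, -6, 0, 0, 0],
    [0, 0, -10, 0, 0, 0],
    [0, 0, -20, 0, 0, 0],
    [0, 0, -25, 0, 0, 0],
    [0, 0, -25, 0, 0, 0],
    [0, 0, -25, 0, 0, 0],
    [0, 0, 0, 0, 0, 0],
  ],
)

```text
clock: 20.45
position: [0.5877, 0.245, 0.1053]
ee_rot: [0.087, 0.893, -0.441, -0.032]
ft_force: [0.3, 0.1, -0.5]
grip_width: 0.772
```

```bash
python3 -c "
from h import *
rep('12')"
```

```text
20.45 phi 52.4 rel heel: bx,by,z mm [  9.3 237.  105.3] F [ 0.3  0.1 -0.5] w 0.772 q [-0.92  0.98  0.35  1.05  0.32  1.82  0.73]
in tilted frame (y,z): [np.float64(61.0), np.float64(252.1)]
```

View pics/scene12.png

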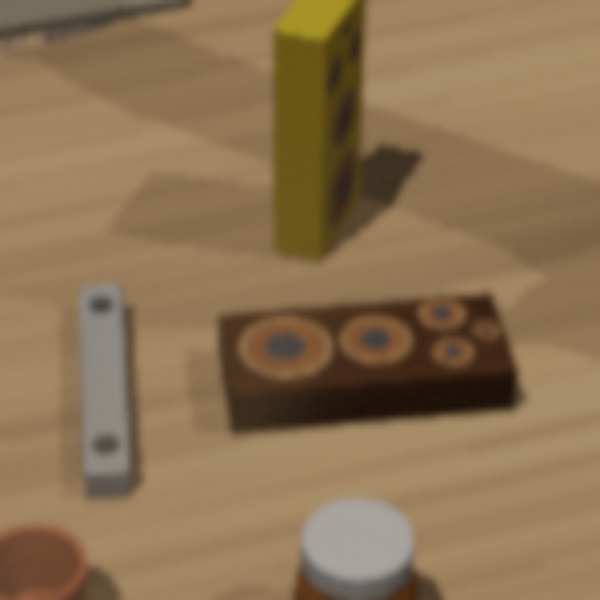

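View pics/side12.png

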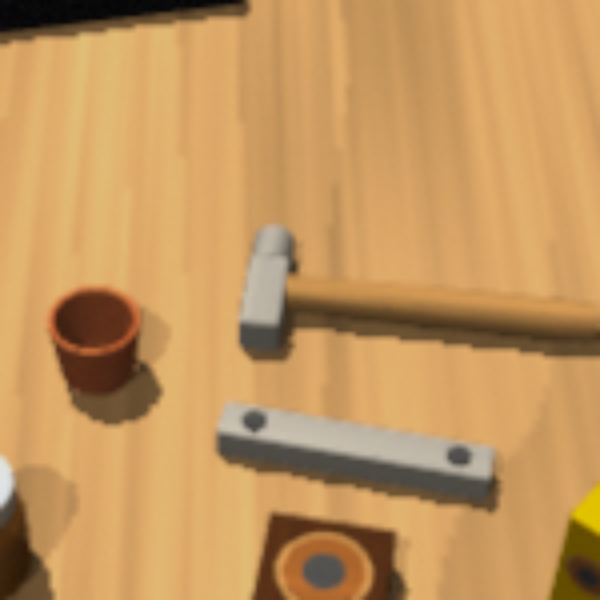

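```bash
python3 -c "
from h import *
cv2.imwrite('pics/side13.png',cv2.resize(manip.camera('side')[190:340,210:360],None,fx=4,fy=4))"
```

```text
(no output)
```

View pics/side13.png

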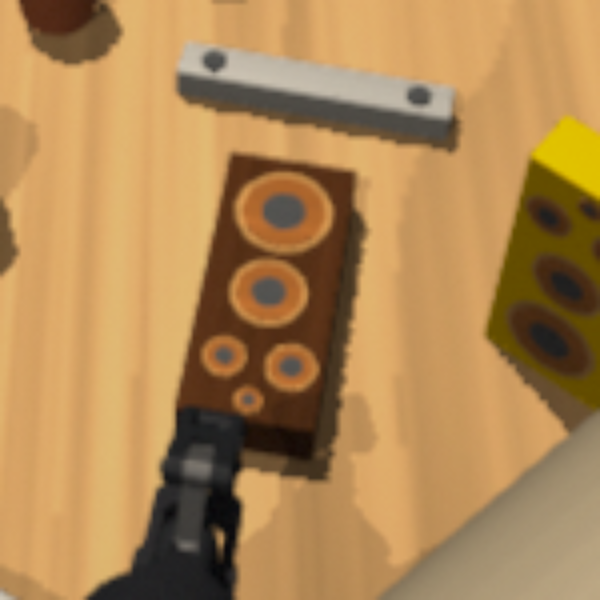

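```bash
cat > f.py <<'E'
from h import *
def run(bs,bd,ss,sd,os=(200,100),od=(210,190),k=4):
    S=lambda p:np.array([os[0]+(p[0]+.5)/k-.5,os[1]+(p[1]+.5)/k-.5]);D=lambda p:np.array([od[0]+(p[0]+.5)/k-.5,od[1]+(p[1]+.5)/k-.5])
    O=lambda a,b:[('scene',S(p),L) for p,L in a]+[('side',D(p),L) for p,L in b]
    b,rb=fit(O(bs,bd),[.54,.01,-.17]);s,rs=fit(O(ss,sd),[.526,-.04,-.21])
    print('foot',b.round(4),'stop',s.round(4));print(np.abs(rb).max(1).round(1),np.abs(rs).max(1).round(1))
    d=b[:2]-s[:2];sx=np.array([np.cos(s[2]),np.sin(s[2])]);sy=np.array([-sx[1],sx[0]])
    print('foot in stop mm',(d@sx*1e3).round(1),(d@sy*1e3).round(1),'yaw diff',(b[2]-s[2]).round(4))
    return b,s
SS=[((86,473),(.08,-.025,.022)),((131,468),(.08,0,.022)),((80,284),(-.08,-.025,.022)),((121,285),(-.08,0,.022))]
SD=[((189,43),(.08,-.025,.022)),((180,78),(.08,0,.022)),((454,88),(-.08,-.025,.022)),((449,120),(-.08,0,.022))]
E
python3 - <<'E'
from f import *
# local: foot centre bottom edge (x across, y along length, z)
run([((218,316),(-.035,0,.032)),((491,294),(-.035,.16,.032)),((517,372),(.035,.16,.032)),((228,396),(.035,0,.032)),((233,433),(.035,0,0)),((516,407),(.035,.16,0))],
[((231,154),(.035,0,.032)),((357,172),(-.035,0,.032)),((317,432),(-.035,.16,.032)),((312,458),(-.035,.16,0)),((178,408),(.035,.16,.032))],SS,SD)
E
```

```text
foot [ 0.5392  0.0122 -0.1846] stop [ 0.5258 -0.0401 -0.2135]
[0.9 1.2 1.1 0.8 0.8 0.9 0.5 0.3 0.4 1.5 0.8] [0.6 0.3 0.3 0.8 1.2 1.3 0.4 0.4]
foot in stop mm 2.1 53.9 yaw diff 0.0289
```

Request:
step_arm(
  motion=[
    [0, -10, -10, -10, 0, 0],
    [0, -8, -10, -10, 0, 0],
    [0, 0, 0, -10, 0, 0],
    [0, 0, 0, -10, 0, 0],
    [0, 0, 0, -10, 0, 0],
    [0, 0, 0, -2.5, 0, 0],
    [0, 0, 0, 0, 0, 10],
    [0, 0, 0, 0, 0, 10],
    [0, 0, 0, 0, 0, 10],
    [0, 0, 0, 0, 0, 10],
    [0, 0, 0, 0, 0, 10],
    [0, 0, 0, 0, 0, 10],
    [0, 0, 0, 0, 0, 10],
    [0, 0, 0, 0, 0, 10],
    [0, 0, 0, 0, 0, 10],
    [0, 0, 0, 0, 0, 0],
  ],
  jaw=42,
)

```text
clock: 22.6
position: [0.5749, 0.2412, 0.112]
ee_rot: [0.785, 0.62, -0.009, 0.004]
ft_force: [0.6, 0.1, -0.4]
grip_width: 0.493
```

```bash
cat >> h.py <<'E'
PS=-.2135
S0=np.array([.5258,-.0401,0]);SX=np.array([np.cos(PS),np.sin(PS),0]);SY=np.array([-np.sin(PS),np.cos(PS),0])
PUSH=Ro.from_matrix(np.array([SY,SX,[0,0,-1.]]).T)
def tgt(x,y,z): to(S0+x*SX+y*SY+[0,0,z],PUSH); o,p,r=st();print(o['clock'],o['joint_pos'].round(2),'in stop',((p-S0)@SX*1e3).round(1),((p-S0)@SY*1e3).round(1),p[2].round(4),'F',o['ft_force'].round(1),o['grip_width'].round(3))
E
python3 -c "
from h import *
tgt(.002,.255,.08)"
```

```text
shift mm [-29.5  14.3  32.5] rot deg [-0.3  1.1 -1.2]Traceback (most recent call last):
  File "<string>", line 3, in <module>
    tgt(.002,.255,.08)
    ~~~^^^^^^^^^^^^^^^
  File "h.py", line 38, in tgt
    def tgt(x,y,z): to(S0+x*SX+y*SY+[0,0,z],PUSH); o,p,r=st();print(o['clock'],o['joint_pos'].round(2),'in stop',((p-S0)@SX*1e3).round(1),((p-S0)@SY*1e3).round(1),p[2].round(4),'F',o['ft_force'].round(1),o['grip_width'].round(3))
                                                                                                                                                                                                            ^^^^^^^^^^^^^^^^^^^^^
AttributeError: 'float' object has no attribute 'round'
```

Request:
step_arm(
  motion=[
    [-10, 7, 0, -0.3, 1, -1.2],
    [-10, 7, 15, 0, 0, 0],
    [-10, 0, 20, 0, 0, 0],
    [0, 0, 20, 0, 0, 0],
    [0, 0, 20, 0, 0, 0],
    [0, 0, 15, 0, 0, 0],
    [0, 0, 0, 0, 0, 0],
  ],
)

```text
clock: 23.48
position: [0.5794, 0.2094, 0.0123]
ee_rot: [0.772, 0.635, -0.005, 0.0]
ft_force: [0.2, -0.3, 0.4]
grip_width: 0.492
```

```bash
sed -i "s/o\['grip_width'\].round(3)/o['grip_width']/" h.py; python3 -c "
from h import *
tgt(.002,.225,.010)
for n in('scene','side'):
  cv2.imwrite(f'pics/{n}14.png',cv2.resize(manip.camera(n)[100:300,180:380],None,fx=3,fy=3))"
```

```text
shift mm [-30.2   1.9   2.6] rot deg [-0.3  0.5  1.1]
23.475 [-0.77  0.56  0.44  1.71 -0.28  0.95 -0.41] in stop -0.5 255.2 0.0123 F [ 0.2 -0.3  0.4] 0.49175332535000393
```

View pics/scene14.png

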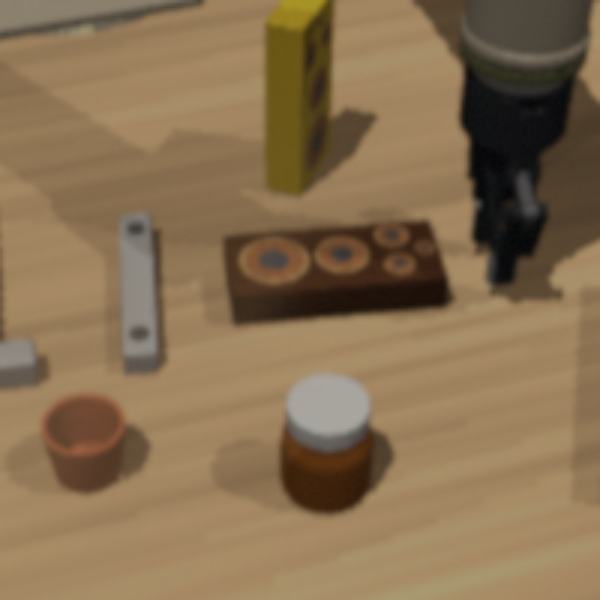

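The hand stands behind the block's free end (crop (500,280) against the end face at (445,270)), clear of the jar at (328,440). Pushing slowly.

Request:
step_arm(
  motion=[
    [-8, 1, 2, 0, 0.5, 1],
    [-8, 1, 1, 0, 0, 0],
    [-6, 0, 0, 0, 0, 0],
    [-4, 0, 0, 0, 0, 0],
    [-4, 0, 0, 0, 0, 0],
    [-4, 0, 0, 0, 0, 0],
    [-4, 0, 0, 0, 0, 0],
    [-4, 0, 0, 0, 0, 0],
    [-4, 0, 0, 0, 0, 0],
    [-4, 0, 0, 0, 0, 0],
    [-4, 0, 0, 0, 0, 0],
    [-4, 0, 0, 0, 0, 0],
    [-4, 0, 0, 0, 0, 0],
    [-4, 0, 0, 0, 0, 0],
    [-4, 0, 0, 0, 0, 0],
    [0, 0, 0, 0, 0, 0],
  ],
)

```text
clock: 25.58
position: [0.5685, 0.1371, 0.0131]
ee_rot: [0.778, 0.628, 0.002, -0.002]
ft_force: [-0.8, -1.4, -0.5]
grip_width: 0.497
```

```bash
python3 -c "
from h import *
tgt(.002,.171,.010)
for n,a,b in(('scene',200,100),('side',210,190)):
  cv2.imwrite(f'pics/{n}15.png',cv2.resize(manip.camera(n)[b:b+150,a:a+150],None,fx=4,fy=4))"
```

```text
shift mm [-11.2  -2.2   3. ] rot deg [-0.  -0.4  0.1]
25.575 [-0.69  0.49  0.47  1.8  -0.28  0.91 -0.31] in stop 4.2 182.2 0.0131 F [-0.8 -1.4 -0.5] 0.4968152245991708
```

View pics/scene15.png

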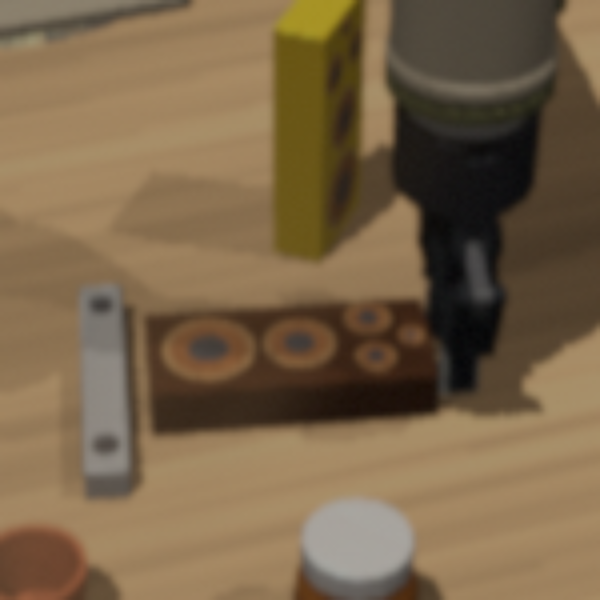

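View pics/side15.png

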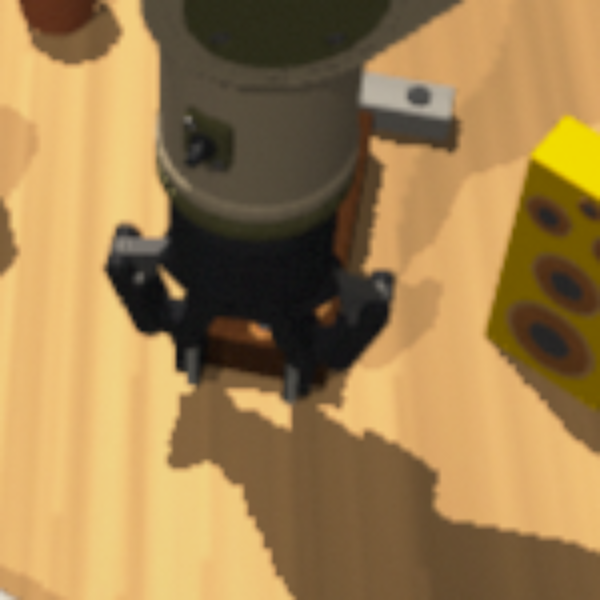

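Request:
step_arm(
  motion=[
    [-3, 0, 0, 0, 0, 0],
    [-3, 0, 0, 0, 0, 0],
    [-2, 0, 0, 0, 0, 0],
    [0, 0, 0, 0, 0, 0],
  ],
)

```text
clock: 26.18
position: [0.5668, 0.1296, 0.013]
ee_rot: [0.778, 0.629, 0.003, -0.002]
ft_force: [1.4, 0.9, 0.2]
grip_width: 0.495
```

```bash
python3 -c "
from h import *
tgt(.002,.171,.010)
for n,a,b in(('scene',200,100),):
  cv2.imwrite(f'pics/{n}16.png',cv2.resize(manip.camera(n)[b:b+120,a:a+120],None,fx=5,fy=5,interpolation=cv2.INTER_CUBIC))"
```

```text
shift mm [-3.6 -2.1  3. ] rot deg [-0.  -0.4  0.1]
26.175 [-0.68  0.49  0.47  1.81 -0.28  0.9  -0.3 ] in stop 4.1 174.6 0.013 F [1.4 0.9 0.2] 0.4949471862602853
```

View pics/scene16.png

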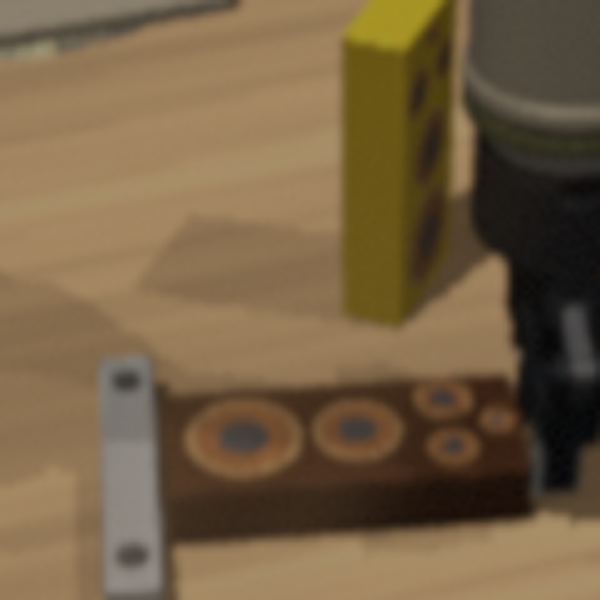

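Only about 2–4 mm are left between foot (165,470) and stop. Now 1 mm steps with force checks.

Request:
step_arm(
  motion=[
    [-1, 0, 0, 0, 0, 0],
    [-1, 0, 0, 0, 0, 0],
  ],
)

```text
clock: 26.48
position: [0.5664, 0.1279, 0.013]
ee_rot: [0.778, 0.629, 0.003, -0.002]
ft_force: [0.6, 1.9, -0.4]
grip_width: 0.494
```

Request:
step_arm(
  motion=[
    [-1, 0, 0, 0, 0, 0],
  ],
)

```text
clock: 26.6
position: [0.5662, 0.127, 0.013]
ee_rot: [0.778, 0.629, 0.003, -0.002]
ft_force: [-0.7, 1.9, 0.7]
grip_width: 0.494
```

```bash
python3 -c "
from h import *
tgt(.002,.171,.010)"
```

```text
shift mm [-0.9 -2.1  3. ] rot deg [-0.  -0.4  0.2]
26.6 [-0.68  0.49  0.47  1.82 -0.28  0.9  -0.29] in stop 4.1 171.9 0.013 F [-0.7  1.9  0.7] 0.4936082611402427
```

Request:
step_arm(
  motion=[
    [-0.8, 0, 0, 0, 0, 0],
  ],
)

```text
clock: 26.72
position: [0.566, 0.1262, 0.013]
ee_rot: [0.778, 0.629, 0.003, -0.002]
ft_force: [-0.7, 1.1, 0.1]
grip_width: 0.49
```

Request:
step_arm(
  motion=[
    [-0.8, 0, 0, 0, 0, 0],
  ],
)

```text
clock: 26.85
position: [0.5658, 0.1254, 0.013]
ee_rot: [0.778, 0.629, 0.003, -0.002]
ft_force: [0.4, 1.3, 0.5]
grip_width: 0.49
```

```bash
python3 -c "
from h import *
tgt(.002,.171,.010)
for n,a,b in(('scene',200,150),):
  cv2.imwrite(f'pics/{n}17.png',cv2.resize(manip.camera(n)[b:b+80,a:a+120],None,fx=6,fy=6,interpolation=cv2.INTER_CUBIC))"
```

```text
shift mm [ 0.8 -2.1  3. ] rot deg [-0.  -0.4  0.2]
26.85 [-0.68  0.48  0.47  1.82 -0.28  0.9  -0.29] in stop 4.1 170.2 0.013 F [0.4 1.3 0.5] 0.4895947720327118
```

View pics/scene17.png

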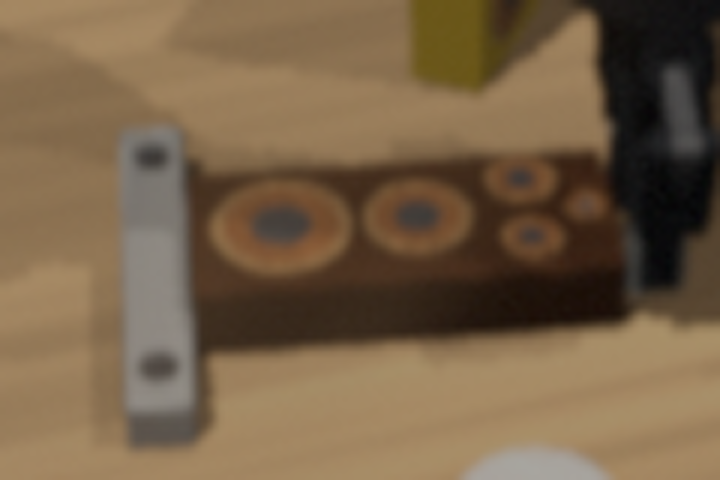

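Request:
step_arm(
  motion=[
    [-0.7, 0, 0, 0, 0, 0],
  ],
)

```text
clock: 27.02
position: [0.5659, 0.1252, 0.0131]
ee_rot: [0.777, 0.629, 0.003, -0.002]
ft_force: [1.4, 4.8, -0.7]
grip_width: 0.491
```

Request:
step_arm(
  motion=[
    [-0.7, 0, 0, 0, 0, 0],
  ],
)

```text
clock: 27.15
position: [0.5659, 0.1252, 0.0132]
ee_rot: [0.777, 0.629, 0.004, -0.003]
ft_force: [2.2, 4.3, -0.8]
grip_width: 0.49
```

Request:
step_arm(
  motion=[
    [-0.7, 0, 0, 0, 0, 0],
  ],
)

```text
clock: 27.28
position: [0.5659, 0.1253, 0.0133]
ee_rot: [0.777, 0.629, 0.004, -0.003]
ft_force: [0.7, 6.0, 0.1]
grip_width: 0.492
```

The hand stalls at 5–6 N, so the foot is on the stop. One slightly firmer press to square it, then look.

Request:
step_arm(
  motion=[
    [-1.2, 0, 0, 0, 0, 0],
    [-1.2, 0, 0, 0, 0, 0],
  ],
)

```text
clock: 27.52
position: [0.566, 0.1252, 0.0137]
ee_rot: [0.777, 0.63, 0.005, -0.003]
ft_force: [2.3, 6.5, -1.5]
grip_width: 0.493
```

Request:
step_arm(
  motion=[
    [2, 0, 0, 0, 0, 0],
    [6, 0, 0, 0, 0, 0],
    [15, 0, 0, 0, 0, 0],
    [25, 0, 0, 0, 0, 0],
    [20, 0, -10, 0, 0, 0],
    [20, 0, -30, 0, 0, 0],
    [20, 0, -40, 0, 0, 0],
    [20, 0, -40, 0, 0, 0],
    [20, 0, -40, 0, 0, 0],
    [0, 0, 0, 0, 0, 0],
    [0, 0, 0, 0, 0, 0],
  ],
)

```text
clock: 28.9
position: [0.5963, 0.2774, 0.1827]
ee_rot: [0.776, 0.63, 0.004, -0.002]
ft_force: [0.7, -0.3, -0.3]
grip_width: 0.494
```

```bash
python3 -c "
from h import *
tgt(.002,.171,.010)
for n,a,b in(('scene',200,100),('side',210,190)):
  im=manip.camera(n);cv2.imwrite(f'pics/{n}18f.png',im)
  cv2.imwrite(f'pics/{n}18.png',cv2.resize(im[b:b+150,a:a+150] if n=='scene' else im[b:b+120,a:a+150],None,fx=4,fy=4,interpolation=cv2.INTER_CUBIC))"
```

```text
shift mm [-155.7   -0.9  171.3] rot deg [ 0.1 -0.5  0.4]
28.9 [-0.86  0.45  0.48  1.46 -0.22  1.27 -0.56] in stop 1.7 325.2 0.1827 F [ 0.7 -0.3 -0.3] 0.4939226182895147
```

View pics/scene18.png

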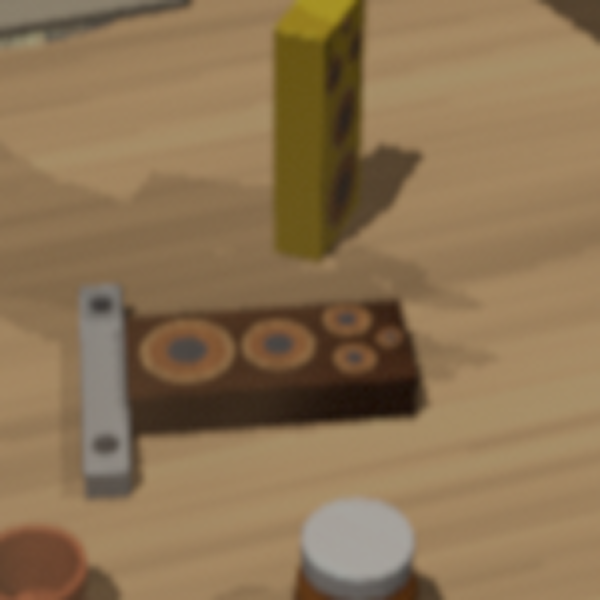

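View pics/side18.png

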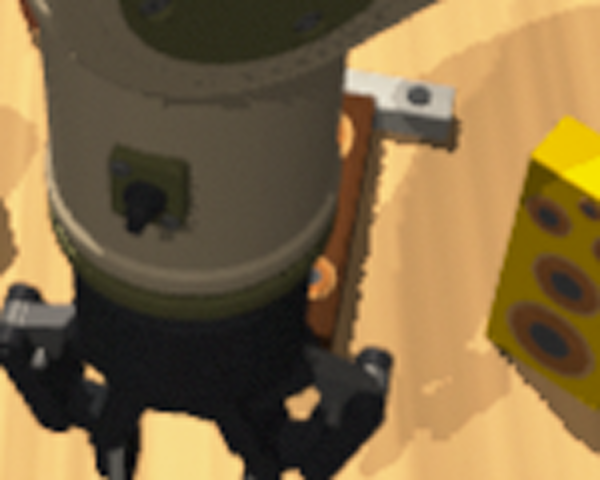

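Request:
step_arm(
  motion=[
    [10, -30, -10, 0, 0, 0],
    [10, -30, -10, 0, 0, 0],
    [10, -30, -10, 0, 0, 0],
    [10, -30, -10, 0, 0, 0],
    [0, -30, 0, 0, 0, 0],
    [0, -30, 0, 0, 0, 0],
    [0, 0, 0, 0, 0, 0],
  ],
)

```text
clock: 29.88
position: [0.4217, 0.3503, 0.2171]
ee_rot: [0.778, 0.628, -0.002, -0.001]
ft_force: [0.5, 1.2, 0.5]
grip_width: 0.493
```

```bash
python3 -c "
from h import *
for n,a,b in(('side',190,150),):
  im=manip.camera(n);cv2.imwrite(f'pics/{n}19f.png',im)
  cv2.imwrite(f'pics/{n}19.png',cv2.resize(im[b:b+150,a:a+150],None,fx=4,fy=4,interpolation=cv2.INTER_CUBIC))"
```

```text
(no output)
```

View pics/side19.png

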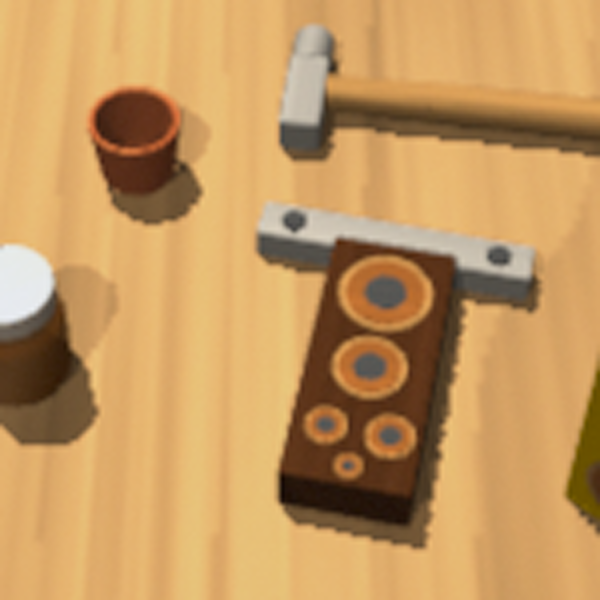

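Run:
```python
from f import *
SD2=[((x+80,y+160),L) for (x,y),L in SD]
run([((401,299),(-.035,.16,.032)),((419,376),(.035,.16,.032)),((417,413),(.035,.16,0)),((136,433),(.035,0,0)),((126,316),(-.035,0,.032))],
[((337,239),(.035,0,.032)),((455,257),(-.035,0,.032)),((281,470),(.035,.16,.032)),((283,500),(.035,.16,0)),((413,494),(-.035,.16,.032)),((408,522),(-.035,.16,0))],SS,SD2,od=(190,150))
for n,uv,z in(('side',(192,219),.075),('side',(224,179),.045)):pass
a,b=cv2.imread('pics/side0.png'),cv2.imread('pics/side19f.png')
for nm,(x0,y0,x1,y1) in {'jar':(170,205,212,255),'cup':(205,165,240,205),'hammer':(262,153,355,185)}.items():
    t=a[y0:y1,x0:x1];r=cv2.matchTemplate(b,t,cv2.TM_CCOEFF_NORMED);_,v,_,l=cv2.minMaxLoc(r);print(nm,l[0]-x0,l[1]-y0,round(v,3))
```

```text
foot [ 0.5236 -0.0403 -0.2109] stop [ 0.5258 -0.0401 -0.2135]
[0.9 0.4 1.1 1.6 1.1 0.6 0.6 1.  1.6 1.3 2.2] [0.6 0.3 0.3 0.8 1.2 1.3 0.4 0.4]
foot in stop mm -2.1 -0.7 yaw diff 0.0026
jar 0 0 1.0
cup 0 0 1.0
hammer 0 -1 0.961
```

Foot in the stop frame: x −2.1 mm, y −0.7 mm, which is contact within the measuring error. The skew is 0.003 rad, and the jar and cup show no shift. The hammer template differs by 1 px, but the block overlapped it in the first picture. Handing in.

```bash
python3 -c "
from workcell import manip
o=manip.get_obs();print(o['clock'],o['ft_force'],abs(o['joint_velocities']).max());print(manip.hand_in())"
```

```text
29.925 [-0.23798304  0.62285081  0.0397588 ] 0.024115883945240765
the job is handed in; nothing more can be done
None
```

The doming block now lies flat with its hollows up and its foot against the smaller bench stop. I handed the job in at 29.9 s; no verdict was reported.

- **Tipping:** I straddled the block's top loosely with the open fingers and turned the hand about the heel edge. The front finger carried the block down to within roughly a finger's breadth of the bench, then slid out.
- **Pushing:** With two fingertips on the end face I pushed it back about 54 mm until the hand stalled against the stop at 5–7 N. I then took the hand well away.

Last checks, from a fit to both camera pictures:

| Check | Result | Limit |
|---|---|---|
| Foot distance from stop face | −0.7 mm (physically touching; camera error about 2 mm) | ±4 mm |
| Foot distance from stop's middle | −2 mm | ±50 mm |
| Skew to the stop | 0.003 rad | 0.08 rad |
| Jar and cup | 0 pixels shift | 15 mm |
| Hammer | 1 pixel, weaker match | 15 mm |

- **Hammer:** its reading is weaker because the standing block partly covered it in the first picture; the hand never came near it.
- **Not measured:** I could not read the block's turning speed. The lowering was slow throughout, and the pictures show no sudden fall.
- **Dry run:** rehearsing the tilt in the air ran the wrist to its joint limit. I turned the hand half round, which cost about 5 s, and nothing was touched.

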